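# Close the rust-red paint pot

### The job

The hooded figurines have had their coat of rust-red and the pot of rust-red paint must not dry out. Screw the cap of the rust-red pot down, turning it clockwise until it stops tight, then let go. Leave the caps of the green and black pots as they are.

Things in the scene. Friction and masses are not known exactly. Their poses are not given: they have to be found in the camera images.
- rust_cap (a joint): Turn of the rust-red pot's screw cap, rad; grows clockwise seen from above (tightening) up to a hard stop at 2.0: tight. Starts 0.8 to 1.3 rad short of it, so one grasp and one turn suffice; turning on makes the fingers slip harmlessly. Light steady friction (0.12 N m); stays where left; sinks 1.5 mm per rad. Pushing down does not turn it.
- rust_grip (a point): On the upright axis of the rust-red pot's cap, half way up it, about 90 mm above the bench. Cap: round ribbed pale-blue cylinder, 52 mm across, 24 mm tall (12 above, 12 below this point), a dab of the pot's colour on top; grip at any yaw. Pot: fixed to the bench; its shoulder slopes from 42 mm across at height 76 mm to 72 mm across at 62 mm. Frame: z up, turns with the cap.
- moss_mark (a point): White mark on top of the green pot's cap, 24 mm from the cap's axis, about 103 mm above the bench; the axis lies 24 mm along this frame's +x, which turns with the cap. Same fixed pot and pale-blue cap as the rust-red one, but with green paint and a green dab; also loose. Leave as it is.
- coal_mark (a point): White mark on top of the black pot's cap, 24 mm from the cap's axis, about 103 mm above the bench; the axis lies 24 mm along this frame's +x, which turns with the cap. Same fixed pot and pale-blue cap as the rust-red one, but with black paint and a black dab; also loose. Leave as it is.

How it is judged:
By the outcome, as a careful person would: the job done as asked, in the order asked, and still so for the second after the job is handed in, with the robot touching nothing.
It also fails if it takes over 32 s, if anything falls off the work surface, if the arm or the gripper's body presses on something with over 40 N, if the wrist force passes 120 N, or if a joint passes its speed limit or range.

### The arm

A 6-joint arm with a two-finger parallel gripper is mounted at the origin on the work surface. World frame = base frame: x ahead of the robot, y to its left, z up, the work surface at z = 0. Lengths are in m, angles in degrees, forces in N, time in s.
With the tool pointing down it reaches from about 0.35 to 0.875 m from the base axis. Payload 4.2 kg.
Tool frame: the origin (TCP) lies between the finger pads; the fingertips stand 17 mm ahead of it and the grasp point (between the pads) lies 2 mm behind it; z points along the fingers, y is the line along which they close (so a half turn about z gives the same grasp; the last joint's range is limited). The gripper opens to 87 mm and grips with 3 to 60 N. Pads are 19 mm wide; open, the fingers measure 117 mm over their backs; the gripper's body (75 mm by 190 mm) begins 51 mm behind the grasp point.
Start: joints at [-52.334, 22.042, 0.453, 0, -68.411, -14.817], TCP at [0.243, -0.576, 0.24] pointing down, gripper open.
Joint ranges: [-179.83, 179.83], [-69.29, 118.12], [-61.27, 80.66], [-181.25, 117.63], [-171.15, -9.14], [-177.46, 177.46]. Speed limits (degrees/s): [159.86, 159.86, 180, 180, 180, 180].

### API

Orientations are given as a 3x3 rotation matrix whose columns are the frame's x, y, z axes.
In Python, from station import r gives the robot as it stands.
- The arm moves only by the tool servo_tool, never from a script. Its argument "targets" is a list of rows, each a list of 5 numbers: the shift along the world's x, y, z in units of 30 mm (1.0 is 30 mm), then the turn about the world's z in rad, then the finger opening in mm, from 0 to 87. In form: [[x, y, z, turn, gripper], ...]. A call has exactly 5 rows; each row is the pose to reach, as a shift and turn from the pose commanded when the call began; what a row does not reach only later rows make up. A row lasts 1/12 s, in which the tool goes at most 41.7 mm and 7.16 degrees, less where a joint would pass 70% of its speed; a pose out of reach is approached as far as the arm can. A call with a gripper value outside its range is refused whole. The fingers move at their own pace and stop on an object; the grip force is fixed at half the most. Time passes only in rows, so rows that repeat a pose let the fingers close, or fill a call up. It gives the time, the measured TCP pose, the force, the opening and the grip force at its end, in the units of the state.
- r.sense(): the state, without advancing time (a new reading comes with each control period).
- r.capture(name): name is "scene" or "top" or "wrist"; returns a dict with "pixels" (420x560x3 uint8, red, green, blue), "fx", "fy", "cx", "cy" (pixels), "world_from_camera" (4x4, takes a point from camera to world coordinates). Camera axes: x right, y down, z forward; pixel columns grow to the right and rows downward; lengths in m; the calibration is good to about 2 mm. A picture is of the moment at which its call begins. There is no depth.
- r.finish_job(): hands the job in; it is judged then, once.
The state is a dict: "time_s": time; "joints": joint angles; "joint_velocities": joint speeds; "effort": joint torques, N m; "tcp_pos": TCP position; "ee_rot": TCP orientation; "wrist_force": force on the tool from outside, world axes, zero at the start; "moment": the same for the moment, N m; "gripper_width": opening from 0.0 (shut) to 1.0 (fully open); "gripper_force": force on a finger pad.
Only numpy, scipy, OpenCV 4.12 (cv2) and the standard library are available. Lean on these libraries where they do the work, as an engineer would, in place of code of your own. Each camera call takes 0.05 s, during which the arm holds its last target. There are 200 camera calls.

## Working session

There is one attempt and no reset: what is moved stays moved. The work goes in short steps, Python scripts to look and compute and a tool call to move; the robot and the scene stay as the last step left them, time stands still between calls to the robot, and variables do not carry over. Pictures are saved under pics/ and viewed, at most 10 in all, crops included, and the job is handed in when it is done.

Besides the shell and the picture viewer there is one more tool, called after "Call:" as a command line: name --pt "numbers of a row" for each row, then --argument value for the rest. servo_tool: Moves the arm, as the interface text tells. Its arguments: {"type":"object","properties":{"targets":{"type":"array","items":{"type":"array","items":{"type":"number"}}}},"required":["targets"]}

```bash
mkdir -p pics
python3 - <<'E'
from station import r
import cv2,pickle
d={n:r.capture(n) for n in("scene","top")}
pickle.dump(d,open("cap.pkl","wb"))
for n in d: cv2.imwrite(f"pics/{n}1.png",d[n]["pixels"][:,:,::-1])
s=r.sense();print(s["time_s"],s["tcp_pos"],s["ee_rot"],s["joints"])
E
```

```text
0.1 [ 0.24252472 -0.57548892  0.23858155] [[-9.21592943e-01 -3.88156811e-01 -8.58181497e-04]
 [-3.88157742e-01  9.21591324e-01  1.73194359e-03]
 [ 1.18626922e-04  1.92925678e-03 -9.99998132e-01]] [-5.23327907e+01  2.20859830e+01  3.88133649e-01 -2.33554383e-02
 -6.84107492e+01 -1.48186843e+01]
```

View pics/top1.png

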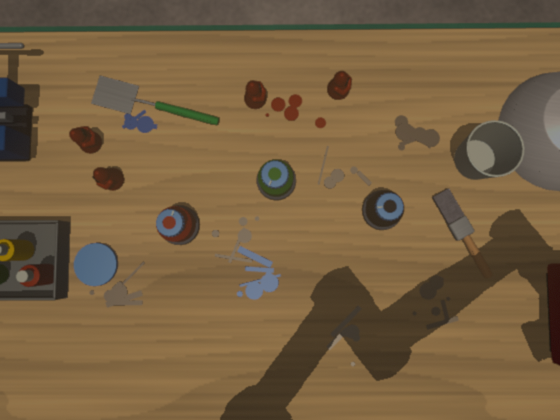

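View pics/scene1.png

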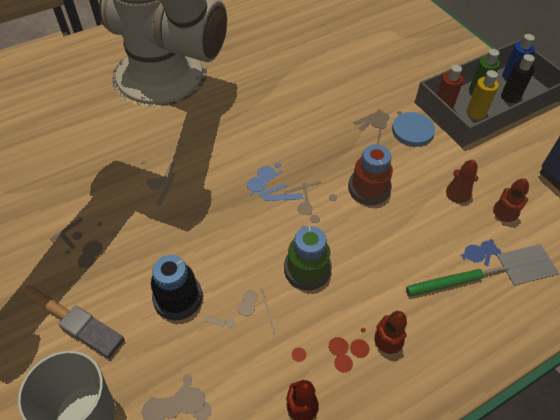

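The top view shows the rust-red pot's cap at about (172,222), green at (275,175) and black at (388,206). The scene view has them at (376,156), (311,238) and (169,267).

```bash
cat > h.py <<'E'
import cv2,numpy as np
def ray(c,u,v):
    M=np.array(c["world_from_camera"]);d=M[:3,:3]@[(u-c["cx"])/c["fx"],(v-c["cy"])/c["fy"],1];return M[:3,3],d/np.linalg.norm(d)
def plane(c,u,v,z):
    o,d=ray(c,u,v);return o+d*(z-o[2])/d[2]
def cap(c,u,v,R):
    h=cv2.cvtColor(c["pixels"],cv2.COLOR_RGB2HSV)
    m=cv2.inRange(h,(95,50,80),(118,200,255));k=np.zeros_like(m);cv2.circle(k,(u,v),R,255,-1);m&=k
    p=cv2.convexHull(cv2.findNonZero(m));(a,b),ax,an=cv2.fitEllipse(p);return a,b,ax
E
python3 - <<'E'
import pickle;from h import *
d=pickle.load(open("cap.pkl","rb"))
P={"rust":((172,222),(376,156)),"moss":((275,175),(311,238)),"coal":((388,206),(169,267))}
for n,(t,s) in P.items():
    for c,uv in(("top",t),("scene",s)):
        e=cap(d[c],*uv,22);print(n,c,np.round(e[:2],1),np.round(e[2],1),plane(d[c],e[0],e[1],.097).round(4))
        # dab: center component inside the blue ring
        h=cv2.cvtColor(d[c]["pixels"],cv2.COLOR_RGB2HSV);k=np.zeros(h.shape[:2],np.uint8);cv2.circle(k,uv,9,255,-1)
        m=k&~cv2.inRange(h,(92,30,60),(122,220,255))
        nn,l,st,ce=cv2.connectedComponentsWithStats(m);i=1+st[1:,4].argmax();print("  dab",ce[i].round(1),st[i,4],plane(d[c],*ce[i],.103).round(4))
print(np.array(d["top"]["world_from_camera"]).round(3))
ims=[cv2.resize(d[c]["pixels"][v-30:v+30,u-30:u+30,::-1],(380,380),interpolation=cv2.INTER_CUBIC) for c,(u,v) in zip(("top","scene"),P["rust"])]
cv2.imwrite("pics/crop1.png",np.hstack(ims))
E
```

```text
rust top [169.4 222.3] [26.  26.5] [0.5206 0.2251 0.097 ]
  dab [169.3 221.9] 148 [0.521  0.2239 0.103 ]
rust scene [376.4 155.4] [21.5 28.3] [0.5205 0.2264 0.097 ]
  dab [376.9 154.4] 138 [0.523  0.2246 0.103 ]
moss top [274.4 173.9] [26.4 26.6] [0.6147 0.0213 0.097 ]
  dab [274.1 173.8] 155 [0.6139 0.0215 0.103 ]
moss scene [309.9 240.1] [28.  32.1] [0.6155 0.0217 0.097 ]
  dab [310.2 237.9] 177 [0.6153 0.0221 0.103 ]
coal top [389.1 206.1] [26.5 27.3] [ 0.5507 -0.201   0.097 ]
  dab [389.1 205.8] 130 [ 0.5508 -0.1999  0.103 ]
coal scene [168.7 270. ] [29.5 34.3] [ 0.5516 -0.2003  0.097 ]
  dab [168.5 268.1] 163 [ 0.5519 -0.1998  0.103 ]
[[-0.002 -0.996  0.092  0.461]
 [-1.     0.003  0.012 -0.017]
 [-0.013 -0.092 -0.996  1.134]
 [ 0.     0.     0.     1.   ]]
```

View pics/crop1.png

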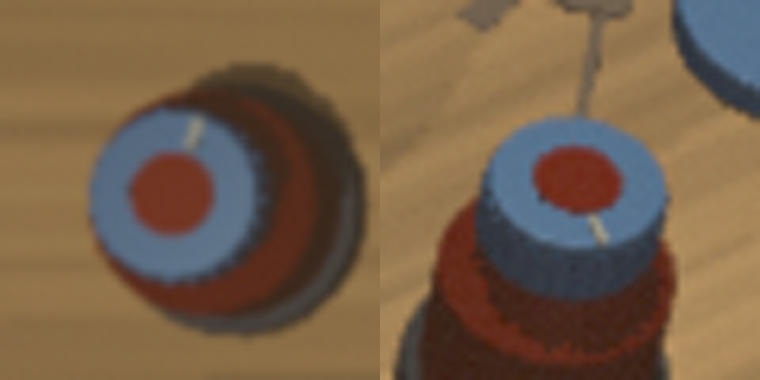

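Call:
servo_tool --pt "0.4 1.1 0 0.03 87" --pt "0.8 2.3 0 0.07 87" --pt "1.2 3.4 0 0.1 87" --pt "1.6 4.6 0 0.13 87" --pt "2.0 5.7 0 0.17 87"

```text
time_s: 0.52
tcp_pos: [0.3026, -0.403, 0.239]
ee_rot: [[-0.842, -0.539, -0.001], [-0.539, 0.842, 0.001], [0.0, 0.001, -1.0]]
wrist_force: [0.6, -0.1, 0.6]
gripper_width: 0.997
gripper_force: 0.0
```

Call:
servo_tool --pt "0.4 1.1 0 0.03 87" --pt "0.8 2.3 0 0.07 87" --pt "1.2 3.4 0 0.1 87" --pt "1.6 4.6 0 0.13 87" --pt "2.0 5.7 0 0.17 87"

```text
time_s: 0.93
tcp_pos: [0.3625, -0.232, 0.2394]
ee_rot: [[-0.738, -0.674, -0.0], [-0.674, 0.738, 0.0], [-0.0, 0.0, -1.0]]
wrist_force: [0.5, -0.5, -0.5]
gripper_width: 1.002
gripper_force: 0.0
```

Call:
servo_tool --pt "0.4 1.1 0 0.03 87" --pt "0.8 2.3 0 0.07 87" --pt "1.2 3.4 0 0.1 87" --pt "1.6 4.6 0 0.13 87" --pt "2.0 5.7 0 0.17 87"

```text
time_s: 1.35
tcp_pos: [0.4225, -0.061, 0.2395]
ee_rot: [[-0.613, -0.79, 0.0], [-0.79, 0.613, 0.0], [-0.0, 0.0, -1.0]]
wrist_force: [0.9, -1.1, 0.8]
gripper_width: 1.001
gripper_force: 0.0
```

Call:
servo_tool --pt "0.4 1.1 0 0.03 87" --pt "0.8 2.3 0 0.07 87" --pt "1.2 3.4 0 0.1 87" --pt "1.6 4.6 0 0.13 87" --pt "2.0 5.7 0 0.17 87"

```text
time_s: 1.77
tcp_pos: [0.4826, 0.1101, 0.2393]
ee_rot: [[-0.47, -0.882, -0.0], [-0.882, 0.47, -0.0], [0.0, 0.0, -1.0]]
wrist_force: [1.1, -0.3, -0.2]
gripper_width: 0.997
gripper_force: 0.0
```

Call:
servo_tool --pt "0.4 1.1 0 0 87" --pt "0.8 2.3 0 0 87" --pt "1.1 3.3 0 0 87" --pt "1.3 3.9 0 0 87" --pt "1.3 3.9 0 0 87"

```text
time_s: 2.18
tcp_pos: [0.5225, 0.2284, 0.2383]
ee_rot: [[-0.47, -0.883, -0.0], [-0.883, 0.47, -0.0], [0.0, 0.0, -1.0]]
wrist_force: [-1.0, 0.2, 0.3]
gripper_width: 0.999
gripper_force: 0.0
```

Run:
```python
from station import r;from h import *
c=r.capture("wrist");cv2.imwrite("pics/w1.png",c["pixels"][:,:,::-1])
s=r.sense();print(s["tcp_pos"],s["joints"])
M=np.array(c["world_from_camera"]);p=np.linalg.inv(M)@[.5215,.2245,.103,1];print(M.round(3),c["fx"]*p[0]/p[2]+c["cx"],c["fy"]*p[1]/p[2]+c["cy"])
h=cv2.cvtColor(c["pixels"],cv2.COLOR_RGB2HSV);m=cv2.inRange(h,(95,50,80),(118,200,255))
n,l,st,ce=cv2.connectedComponentsWithStats(m)
for i in range(1,n):
  if st[i,4]>500:
    e=cv2.fitEllipse(cv2.convexHull(cv2.findNonZero((l==i).astype(np.uint8))));print(st[i],e,plane(c,*e[0],.1).round(4))
```

```text
[0.52163431 0.22654693 0.23831569] [ 3.97859927e+01  1.66790520e+01 -7.67071668e+00 -1.79126836e-02
 -6.57637537e+01 -6.78518844e+01]
[[-0.883  0.45   0.137  0.485]
 [ 0.47   0.844  0.258  0.157]
 [ 0.001  0.292 -0.956  0.381]
 [ 0.     0.     0.     1.   ]] 286.39240557884744 199.11985290378777
[  22    0   84   70 3526] ((63.61068344116211, 31.119997024536133), (68.2474594116211, 91.34679412841797), 125.63096618652344) [0.6105 0.0254 0.1   ]
[ 257  165   60   61 2003] ((286.6522216796875, 195.5048828125), (58.7426872253418, 60.13421630859375), 170.9186248779297) [0.5201 0.2224 0.1   ]
[ 384  233   61   57 2096] ((418.5887145996094, 257.7705078125), (41.73177719116211, 71.5433578491211), 131.1624755859375) [0.4386 0.3348 0.1   ]
```

View pics/w1.png

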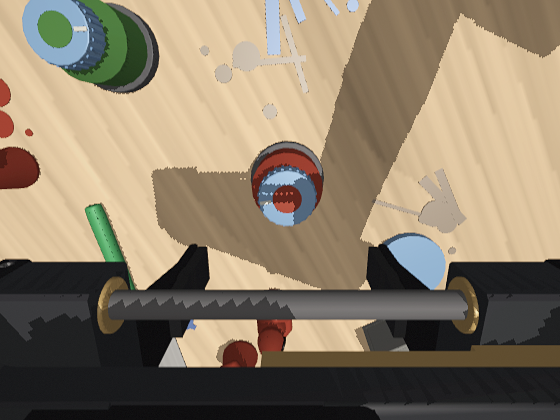

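The wrist view shows the cap centred at (286,198), between the jaws and in line with them. Descending.

Call:
servo_tool --pt "-0.03 -0.03 -0.8 0 87" --pt "-0.03 -0.03 -1.6 0 87" --pt "-0.03 -0.03 -2.4 0 87" --pt "-0.03 -0.03 -3.0 0 87" --pt "-0.03 -0.03 -3.4 0 87"

```text
time_s: 2.65
tcp_pos: [0.5192, 0.2221, 0.1353]
ee_rot: [[-0.474, -0.881, -0.004], [-0.881, 0.474, -0.002], [0.004, 0.002, -1.0]]
wrist_force: [-0.2, 1.0, 0.2]
gripper_width: 0.998
gripper_force: 0.0
```

Call:
servo_tool --pt "0 0 -0.4 0 87" --pt "0 0 -0.8 0 87" --pt "0 0 -1.1 0 87" --pt "0 0 -1.4 0 87" --pt "0 0 -1.4 0 87"

```text
time_s: 3.07
tcp_pos: [0.5197, 0.2229, 0.0938]
ee_rot: [[-0.473, -0.881, -0.003], [-0.881, 0.473, -0.002], [0.003, 0.002, -1.0]]
wrist_force: [-0.2, 0.8, -0.2]
gripper_width: 1.002
gripper_force: 0.0
```

Call:
servo_tool --pt "0 0 0 0 80" --pt "0 0 0 0 75" --pt "0 0 0 0 70" --pt "0 0 0 0 65" --pt "0 0 0 0 62"

```text
time_s: 3.48
tcp_pos: [0.521, 0.2244, 0.0961]
ee_rot: [[-0.472, -0.881, 0.001], [-0.881, 0.472, 0.001], [-0.001, -0.0, -1.0]]
wrist_force: [0.8, -0.4, -0.0]
gripper_width: 0.758
gripper_force: 0.0
```

Call:
servo_tool --pt "0 0 -0.07 0 58" --pt "0 0 -0.07 0 54" --pt "0 0 -0.07 0 50" --pt "0 0 -0.07 0 40" --pt "0 0 -0.07 0 40"

```text
time_s: 3.9
tcp_pos: [0.521, 0.2241, 0.0934]
ee_rot: [[-0.472, -0.881, 0.0], [-0.881, 0.472, -0.0], [0.0, -0.0, -1.0]]
wrist_force: [0.8, -0.1, -1.2]
gripper_width: 0.586
gripper_force: 30.0
```

Call:
servo_tool --pt "0 0 0 0 40" --pt "0 0 0 0 40" --pt "0 0 0 0 40" --pt "0 0 0 0 40" --pt "0 0 0 0 40"

```text
time_s: 4.32
tcp_pos: [0.521, 0.2241, 0.0935]
ee_rot: [[-0.472, -0.881, 0.0], [-0.881, 0.472, -0.0], [-0.0, -0.0, -1.0]]
wrist_force: [2.3, -2.5, -1.2]
gripper_width: 0.593
gripper_force: 30.0
```

Width is 51.6 mm, so the cap is gripped. Turning clockwise (negative about z), sinking 1.5 mm per rad.

Call:
servo_tool --pt "0 0 0 -0.08 40" --pt "0 0 -0.01 -0.16 40" --pt "0 0 -0.01 -0.24 40" --pt "0 0 -0.02 -0.32 40" --pt "0 0 -0.02 -0.4 40"

```text
time_s: 4.73
tcp_pos: [0.5206, 0.2244, 0.0929]
ee_rot: [[-0.78, -0.625, -0.0], [-0.625, 0.78, 0.0], [0.0, 0.0, -1.0]]
wrist_force: [-0.2, 0.8, -0.8]
gripper_width: 0.587
gripper_force: 30.0
```

Call:
servo_tool --pt "0 0 0 -0.08 40" --pt "0 0 -0.01 -0.16 40" --pt "0 0 -0.01 -0.24 40" --pt "0 0 -0.02 -0.32 40" --pt "0 0 -0.02 -0.4 40"

```text
time_s: 5.15
tcp_pos: [0.5204, 0.2249, 0.0922]
ee_rot: [[-0.962, -0.272, -0.0], [-0.272, 0.962, 0.001], [0.0, 0.001, -1.0]]
wrist_force: [-0.8, 1.3, -0.8]
gripper_width: 0.589
gripper_force: 30.0
```

Run:
```python
from station import r
s=r.sense();print(s["joints"],s["moment"],s["wrist_force"],s["gripper_force"])
```

```text
[ 3.97145796e+01  2.49752174e+01 -1.86129005e+01 -7.58359365e-02
 -4.63983350e+01 -1.13879026e+02] [0.60681651 0.30981125 0.1152416 ] [-0.81554541  1.34172014 -0.77085643] 29.993906607851386
```

Call:
servo_tool --pt "0 0 0 -0.06 40" --pt "0 0 -0.01 -0.12 40" --pt "0 0 -0.01 -0.18 40" --pt "0 0 -0.01 -0.24 40" --pt "0 0 -0.02 -0.3 40"

```text
time_s: 5.57
tcp_pos: [0.5203, 0.2252, 0.0917]
ee_rot: [[-1.0, 0.023, -0.0], [0.023, 1.0, 0.001], [0.0, 0.001, -1.0]]
wrist_force: [-1.7, 3.1, 1.4]
gripper_width: 0.592
gripper_force: 30.0
```

Run:
```python
from station import r
s=r.sense();print(s["joints"][5],s["moment"],s["wrist_force"],s["gripper_force"])
```

```text
-130.98275889045038 [0.88562033 0.75441884 0.64190253] [-1.74596357  3.14763531  1.39600909] 29.994460274465382
```

Call:
servo_tool --pt "0 0 0 -0.06 40" --pt "0 0 0 -0.12 40" --pt "0 0 0 -0.18 40" --pt "0 0 0 -0.24 40" --pt "0 0 0 -0.3 40"

```text
time_s: 5.98
tcp_pos: [0.5209, 0.2255, 0.092]
ee_rot: [[-0.949, 0.314, 0.001], [0.314, 0.949, 0.001], [-0.001, 0.001, -1.0]]
wrist_force: [-0.2, 2.1, 0.8]
gripper_width: 0.591
gripper_force: 30.0
```

Run:
```python
from station import r
s=r.sense();print(s["joints"][5],s["moment"],s["wrist_force"],s["gripper_force"])
```

```text
-148.06409792702274 [0.59443439 0.14695186 0.97813237] [-0.15962734  2.07910153  0.76018035] 29.996274886652827
```

Turning moment rose from 0.12 to 0.98 N m, so the cap is at the stop and the fingers are slipping. Release and rise.

Call:
servo_tool --pt "0 0 0 0 40" --pt "0 0 0 0 60" --pt "0 0 0 0 75" --pt "0 0 0 0 87" --pt "0 0 0 0 87"

```text
time_s: 6.4
tcp_pos: [0.5206, 0.2237, 0.0915]
ee_rot: [[-0.949, 0.316, -0.001], [0.316, 0.949, -0.0], [0.0, -0.001, -1.0]]
wrist_force: [-0.4, 0.2, -0.8]
gripper_width: 0.81
gripper_force: 0.0
```

Call:
servo_tool --pt "0 0 0 0 87" --pt "0 0 0.3 0 87" --pt "0 0 0.8 0 87" --pt "0 0 1.4 0 87" --pt "0 0 2.0 0 87"

```text
time_s: 6.82
tcp_pos: [0.5207, 0.2239, 0.1527]
ee_rot: [[-0.949, 0.316, -0.0], [0.316, 0.949, -0.0], [0.0, -0.001, -1.0]]
wrist_force: [-0.1, 0.1, -1.1]
gripper_width: 0.996
gripper_force: 0.0
```

Call:
servo_tool --pt "0 0 0.8 0 87" --pt "0 0 1.6 0 87" --pt "0 0 2.4 0 87" --pt "0 0 3.0 0 87" --pt "0 0 3.0 0 87"

```text
time_s: 7.23
tcp_pos: [0.5228, 0.225, 0.2472]
ee_rot: [[-0.949, 0.315, 0.008], [0.315, 0.949, 0.005], [-0.007, 0.007, -1.0]]
wrist_force: [0.8, 0.8, 0.1]
gripper_width: 0.997
gripper_force: 0.0
```

Call:
servo_tool --pt "-0.2 -1.0 0 0 87" --pt "-0.4 -2.0 0 0 87" --pt "-0.6 -3.0 0 0 87" --pt "-0.8 -4.0 0 0 87" --pt "-1.0 -5.0 0 0 87"

```text
time_s: 7.65
tcp_pos: [0.4899, 0.0727, 0.2416]
ee_rot: [[-0.949, 0.315, -0.0], [0.315, 0.949, -0.0], [0.0, -0.0, -1.0]]
wrist_force: [-0.3, -0.5, -0.0]
gripper_width: 0.996
gripper_force: 0.0
```

Call:
servo_tool --pt "-0.2 -1.0 0 0 87" --pt "-0.4 -2.0 0 0 87" --pt "-0.6 -3.0 0 0 87" --pt "-0.8 -4.0 0 0 87" --pt "-1.0 -5.0 0 0 87"

```text
time_s: 8.07
tcp_pos: [0.4598, -0.0773, 0.2418]
ee_rot: [[-0.949, 0.316, -0.0], [0.316, 0.949, 0.0], [0.0, 0.0, -1.0]]
wrist_force: [0.6, -0.1, 1.2]
gripper_width: 0.998
gripper_force: 0.0
```

Call:
servo_tool --pt "0 -1.0 0 0 87" --pt "0 -2.0 0 0 87" --pt "0 -3.0 0 0 87" --pt "0 -4.0 0 0 87" --pt "0 -4.0 0 0 87"

```text
time_s: 8.48
tcp_pos: [0.4602, -0.1995, 0.2414]
ee_rot: [[-0.947, 0.32, -0.001], [0.32, 0.947, -0.001], [0.001, -0.001, -1.0]]
wrist_force: [-0.1, 0.3, -0.4]
gripper_width: 0.999
gripper_force: 0.0
```

Run:
```python
from station import r;from h import *
import pickle
d=pickle.load(open("cap.pkl","rb"));c={n:r.capture(n) for n in("scene","top")}
P=((172,222),(275,175),(388,206));Q=((376,156),(311,238),(169,267))
f=lambda im,u,v:cv2.resize(im["pixels"][v-22:v+22,u-22:u+22,::-1],(200,200),interpolation=cv2.INTER_CUBIC)
cv2.imwrite("pics/end.png",np.hstack([np.vstack([np.hstack([f(d["top"],*p) for p in P]),np.hstack([f(c["top"],*p) for p in P])])]))
cv2.imwrite("pics/end2.png",np.vstack([np.hstack([f(d["scene"],*p) for p in Q]),np.hstack([f(c["scene"],*p) for p in Q])]))
for k in(d["top"],c["top"]):
  g=cv2.cvtColor(k["pixels"],cv2.COLOR_RGB2HSV)
  for u,v in((169,222),(274,174),(389,206)):
    a=np.zeros(g.shape[:2],np.uint8);cv2.circle(a,(u,v),13,255,-1);m=a&cv2.inRange(g,(0,0,110),(90,90,255))
    n,l,st,ce=cv2.connectedComponentsWithStats(m)
    if n>1:
      i=1+st[1:,4].argmax();q=plane(k,*ce[i],.103);o=plane(k,u,v,.1);print(st[i,4],ce[i],np.arctan2(q[1]-o[1],q[0]-o[0]))
```

```text
7 [172.14285714 212.42857143] -0.3386930954266738
7 [269.71428571 182.28571429] 2.683587605313894
8 [379.375 206.625] 1.6446861985172212
8 [179.  220.5] -1.4381715184186274
7 [269.71428571 182.28571429] 2.683587605313894
```

View pics/end.png

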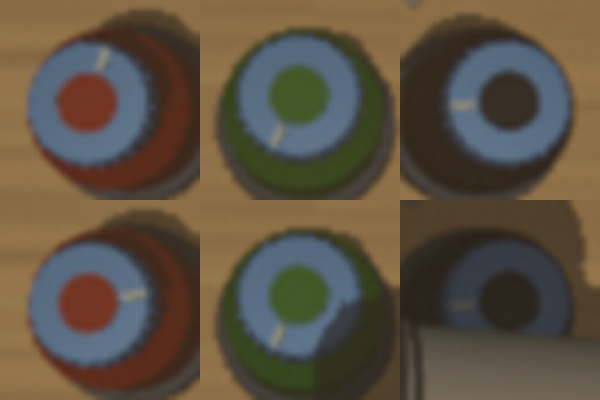

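The end picture shows the rust mark moved from about -0.34 to -1.44 rad: 1.10 rad clockwise, where the moment rose. The green and black marks are unchanged. Handing in.

```bash
python3 -c "
from station import r
print(r.finish_job())"
```

```text
the job is handed in; nothing more can be done
None
```

The rust-red pot's cap was turned about 1.1 rad clockwise to its stop and released, the green and black caps were left as they were, and the job is handed in; no verdict came back.

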